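# Set the bevel table and hold the backing plate flush on its slope

### The arm

A 6-joint arm with a two-finger parallel gripper is mounted at the origin on a cart in front of the work surface, level with it; the furniture and walls round the work are solid. World frame = base frame: x ahead of the robot, y to its left, z up, the work surface at z = 0. Lengths are in m, angles in rad, forces in N, time in s.
With the tool pointing down it reaches from about 0.4 to 0.825 m from the base axis. Payload 7 kg.
Tool frame: the origin (TCP) lies on the mounting face of the last link; the fingertips stand arm.tcp_to_tips ahead of it and the grasp point (between the pads) lies 159 mm ahead of it (arm.tcp_to_tips is the distance from the TCP to the fingertips, in m); z points along the fingers, y is the direction in which the jaws open and shut (so a half turn about z gives the same grasp; the last joint's range is limited). The gripper opens to 88 mm and grips with 3 to 60 N. Pads are 19 mm wide; open, the fingers measure 130 mm over their backs; the gripper's body (78 mm by 193 mm) begins 47 mm behind the grasp point.
Start: joints at [1.538, 0.359, 0.012, 0, -1.224, -0.288], TCP at [0.213, 0.641, 0.405] pointing down, gripper open.
Joint ranges: [-3.07, 3.07], [-1.43, 2.12], [-1.02, 1.25], [-3.03, 1.67], [-3.05, -0], [-3.03, 3.03]. Speed limits (rad/s): [2.39, 2.39, 3.01, 3.14, 3.14, 3.14].

### API

Orientations are given as [roll, pitch, yaw] about the fixed x, y, z axes, in that order (R = Rz(yaw) Ry(pitch) Rx(roll)).
In Python, from station import arm, cams, job_done, finder gives the robot as it stands.
- The arm moves only by the tool play_rows, never from a script. Its argument "targets" is a list that holds one entry, the list of rows, each a list of 4 numbers: the shift along the tool's x, y, z in m, then the turn about the tool's z in degrees. A call has 1 to 5 rows; each row is the pose to reach, as a shift and turn from the pose commanded when the call began, along the tool's axes at that moment; what a row does not reach only later rows make up. A row lasts 1/8 s, in which the tool goes at most 62.5 mm and 10.7 degrees, less where a joint would pass 70% of its speed; a pose out of reach is approached as far as the arm can. A call with a gripper value outside its range is refused whole. "grip" is the closure in counts, from 0 (fully open) to 255 (shut), set as the call begins (left out, the last holds). The fingers move at their own pace and stop on an object; "newtons" is the grip in N (left out, the last holds). Time passes only in rows, so rows that repeat a pose let the fingers close. It gives the time, the measured TCP pose, the force and the opening at its end, in the units of the state.
- arm.get_state(): the state, without advancing time (a new reading comes with each control period).
- cams.grab_frame(name): name is "side" or "top" or "wrist"; returns (picture, depth): 480x640x3 uint8, red, green, blue; 480x640 float32, m along the optical axis (not along the pixel's ray), 0 where there is no reading.
- cams.camera_params(name): a dict with "intrinsics" (3x3 intrinsics, pixels), "position" and "attitude" of the camera in the world. Camera axes: x right, y down, z forward; pixel columns grow to the right and rows downward; lengths in m; the calibration is good to about 2 mm. A picture is of the moment at which its call begins: read the wrist's pose just before it. camera_params takes no time and is no camera call; for the wrist camera it gives the pose at the moment of the call.
- job_done(): hands the job in, once; it reports no verdict.
Trained networks look in the newest picture that a camera, given by its name, has taken for a name from the list of things; names that differ only in an ending like _2 or _b are one class to them, and where a whole thing is asked for, a point or a joint stands for the part that bears it (a point fixed in the world has none). Each returns a list of dicts, best first, with "score" (0 to 1); they miss things now and then, are a little off and sometimes report something else, mostly with a low value. They report only what shows in the picture. A call takes as long as a camera call. They do not tell look-alikes from the thing itself.
- finder.find_in(camera, query): "xyz" ([x, y, z] in m, in world coordinates, good to about 4 mm: the middle of the surface that is visible of it).
- finder.masks_of(camera, query): "mask" (480x640 bool, what is visible of it).
The state is a dict: "t": time; "q": joint angles; "qd": joint speeds; "joint_efforts": joint torques, N m; "eef_pos": TCP position; "ee_rot": TCP orientation; "force": force on the tool from outside, world axes, zero at the start; "moment": the same for the moment, N m; "width": finger opening in m.
Only numpy, scipy, OpenCV 4.12 (cv2) and the standard library are available. Lean on these libraries where they do the work, as an engineer would, in place of code of your own. Each camera call takes 0.05 s, during which the arm holds its last target. There are 200 camera calls.

### The job

Crank the bevelling jig's handwheel clockwise, regrasping as needed, until its pointer lines up with the index clip on the dial, and let go: this tips the steel table. Then lift the backing plate by its wooden handle, tilt it to match the slope and press it gently and flush on the middle of the sprung steel face, long side running up the slope, until you feel the face sink about half of its 12 mm travel. Finish while still gripping the handle and holding the plate pressed there, with the wheel setting unchanged and the other loose things left where they are.

Things in the scene. Friction and masses are not known exactly. Their poses are not given: they have to be found in the camera images.
- jig: grey fixed bevelling jig: base 120 (x) x 250 (y) x 12 mm, origin under its centre, z up. Wheel axis upright at y +70 mm, over a dial of 46 mm radius, top 32 mm above the bench. Table centred at y -70 mm, hinged along y at 65 mm height between two cheeks (outer sides 50 mm from its centre, tops 73 mm high); gear case on the wheel's side, to 64 mm from its centre, 57 mm high
- wheel (a joint): angle of the handwheel (rad), 0 to 4.0, grows clockwise seen from above; at 0 the pointer points along the jig's +x, so it points along the jig's yaw minus this value. Stiff (0.08 N m), stays where it is left. Every rad tips the table by 0.12 rad
- wheel_grip (a point): point on the axis of the black handwheel, at the height to grip it (67 mm above the bench). The wheel is round, 54 mm across, its rim 54 to 78 mm above the bench, free all round and above; it can be gripped across at any yaw
- pointer_tip (a point): tip of the flat dark steel pointer (8 mm wide) under the handwheel, turning with it, 38 mm from the axis, 36 mm above the bench; a bright metal rib on top of the black wheel runs from its cap to the rim right over the pointer, in the same direction
- clip_mark (a point): where the pointer tip must come to stand: the point just inside the beak of the small steel index clip on the dial's rim, 38 mm from the wheel axis, 36 mm above the bench. The clip is fixed for the run and reaches 56 mm from the axis, top 41 mm above the bench
- face_centre (a point): centre of the bare steel face of the tilting table (92 mm along x, up the slope; 70 mm along y; 6 mm thick); moves with it. z is its outward normal, x points up the slope (the jig's +x side is raised, so the face looks up and toward the robot), y is along the hinge. It lies 20 mm off the hinge line along z when not pressed
- face (a joint): how far the steel face is pressed in along its normal (m): 0 at rest, 0.012 at the stop. Springs press it out with 3.6 N at rest, growing by 1.2 N per mm (10.8 N at 6 mm)
- plate: backing plate lying on the bench: aluminium plate 70 (x) x 50 (y) x 6 mm with an upright wooden handle on the middle, 30 (x) x 13 (y) mm, its top 52 mm above the plate's underside; about 0.15 kg. Origin at the centre of the flat underside, z up along the handle. Half a turn about z makes no difference
- plate_handle (a point): middle of the handle's grip, 36 mm above the plate's underside; grip it across its 13 mm thickness (along the plate's y)
- borax: white round tablet, 43 mm across, 15 mm high; leave it alone. Origin at the centre of its underside
- turned_clamp: turned wooden clamp handle lying on its side, 114 x 25 x 22 mm; leave it alone. Origin at the centre of its underside
- cuff: rolled black leather strap, 35 x 36 x 29 mm; leave it alone. Origin at the centre of its underside
Not all that is in view belongs to the job. What is shaped like the plate but blue or orange is not meant.

How it is judged:
On the way, in this order (a step that is already met when the one before it is completed fails the run):
1. the wheel's pointer is lined up with the index clip and the wheel is let go (horizontal distance between pointer_tip and clip_mark below 0.006 m and contact force between the fingers and jig below 0.3 N), for 0.2 s.
2. the plate is lifted off the bench by its handle (height (world z) of plate_handle above 0.08 m and distance between the grasp point and plate_handle below 0.025 m and contact force between plate and jig below 0.3 N), for 0.2 s.
At the end, for the whole second after the job is handed in: pointer within 7.5 mm of the clip mark; plate flush on the steel face (2.3 deg, 2 mm), centred (14 mm along, 12 mm across the slope), long side up the slope (11 deg); face sunk 3 to 10 mm, pushed with 4 to 22 N; fingers still grip the handle, plate at rest (horizontal distance between pointer_tip and clip_mark below 0.0075 m and angle between the z axis of plate and the z axis of face_centre, either way round below 0.04 rad and angle between the x axis of plate and the x axis of face_centre, either way round below 0.2 rad and x of plate in the frame of face_centre between -0.014 and 0.014 m and y of plate in the frame of face_centre between -0.012 and 0.012 m and z of plate in the frame of face_centre between -0.002 and 0.002 m and value of joint face between 0.003 and 0.01 m and contact force between plate and jig between 4 and 22 N and contact force between the fingers and plate above 4 N and distance between the grasp point and plate_handle below 0.025 m and linear speed of plate below 0.01 m/s); the arm keeps its last pose, push and grip.
It fails at once if the plate was pressed hard on the jig's table (over 35 N) (contact force between plate and jig above 35 N).
It fails at once if a bystander was moved by more than 30 mm (distance of any of borax, turned_clamp, cuff from where it was at the start of the episode above 0.03 m).
It also fails if it takes over 61 s, if anything falls off the work surface, if the arm or the gripper's body presses on something with over 40 N, if the wrist force passes 120 N, or if a joint passes its speed limit or range.

## Working session

There is one attempt and no reset: what is moved stays moved. The work goes in short steps, Python scripts to look and compute and a tool call to move; the robot and the scene stay as the last step left them, time stands still between calls to the robot, and variables do not carry over. Pictures are saved under pics/ and viewed, about 8 in all and at most 12, crops included, and the job is handed in when it is done.

Besides the shell and the picture viewer there is one more tool, called after ">>>" as a command line: name --argument value ..., lists and objects as JSON in quotes. play_rows: Moves the arm, as the interface text tells. Its arguments: {"type":"object","properties":{"targets":{"type":"array","items":{"type":"array","items":{"type":"array","items":{"type":"number"}}}},"grip":{"type":"number"},"newtons":{"type":"number"}},"required":["targets"]}

```bash
ls; mkdir -p pics; cat > h.py <<'E'
import numpy as np, cv2
from scipy.spatial.transform import Rotation as R
from station import arm, cams, job_done, finder
def cam(n):
    p=cams.camera_params(n); a=np.array(p["attitude"],float)
    Rm=a if a.shape==(3,3) else R.from_euler('xyz',a).as_matrix()
    return np.array(p["intrinsics"]),np.array(p["position"]),Rm
def cloud(n,depth,c=None):
    K,t,Rm=c or cam(n); v,u=np.mgrid[:480,:640]
    P=np.stack([(u-K[0,2])/K[0,0]*depth,(v-K[1,2])/K[1,1]*depth,depth],-1)
    return P@Rm.T+t
def proj(n,X,c=None):
    K,t,Rm=c or cam(n); p=(np.atleast_2d(X)-t)@Rm; return (p/p[:,2:])[:,:2]@np.diag([K[0,0],K[1,1]])+K[:2,2]
def save(n,img): cv2.imwrite('pics/'+n,cv2.cvtColor(img,cv2.COLOR_RGB2BGR))
E
python3 - <<'E'
from h import *
s=arm.get_state(); print(s, arm.tcp_to_tips)
for n in("top","side"):
    print(n,cams.camera_params(n))
    im,d=cams.grab_frame(n); save(n+'0.png',im); np.save(n+'0.npy',d); np.save(n+'0i.npy',im)
    for q in("jig","wheel","pointer_tip","wheel_grip","clip_mark","face_centre","plate","plate_handle","borax","turned_clamp","cuff"):
        try: print(q,[(np.round(x["xyz"],4).tolist(),round(float(x["score"]),2)) for x in finder.find_in(n,q)][:4])
        except Exception as e: print(q,e)
E
```

```text
pics
{'t': 0.0, 'q': array([ 1.53812259e+00,  3.59363104e-01,  1.10766606e-02, -3.72038521e-04,
       -1.22409108e+00, -2.88101260e-01]), 'qd': array([ 1.64992647e-04,  3.86853551e-04,  1.43952076e-03, -1.57873026e-03,
       -1.70871161e-03,  2.56070337e-05]), 'joint_efforts': array([-1.12643229e-03, -5.82722211e+01,  2.93062431e+01,  6.99694186e+00,
        7.00664241e-03, -1.47305182e-04]), 'eef_pos': array([0.21276364, 0.64038525, 0.40374163]), 'ee_rot': array([ 3.13997724e+00, -1.13987897e-04, -3.20901597e-01]), 'force': array([0.25747047, 0.71206595, 0.41039594]), 'moment': array([0.01236859, 0.00657716, 0.01640056]), 'width': 0.0876489967150168} 0.1781
top {'intrinsics': array([[520.49072521,   0.        , 316.50433905],
       [  0.        , 520.49072521, 238.8457879 ],
       [  0.        ,   0.        ,   1.        ]]), 'position': array([0.29539908, 0.01625687, 1.36642879]), 'attitude': array([-2.92691023e+00,  6.09365490e-04, -1.59929015e+00])}
jig [([0.5542, -0.1109, 0.0346], 0.65)]
wheel [([0.5535, -0.0338, 0.0735], 0.83), ([0.5746, -0.175, 0.0853], 0.29)]
pointer_tip 
[... 911 characters left out ...]
583])}
jig [([0.5578, -0.104, 0.0324], 0.59), ([0.5493, 0.2548, 0.0068], 0.42)]
wheel [([0.5547, -0.0281, 0.0751], 0.63)]
pointer_tip [([0.5542, -0.0273, 0.0735], 0.62), ([0.5467, 0.2572, 0.0065], 0.34)]
wheel_grip [([0.5583, -0.0313, 0.071], 0.88)]
clip_mark []
face_centre [([0.5765, -0.1698, 0.0806], 0.91)]
plate [([0.5657, 0.1459, 0.0092], 0.97), ([0.5457, 0.2563, 0.0085], 0.71), ([0.4147, 0.2784, 0.0062], 0.71), ([0.4184, 0.1405, 0.0101], 0.71)]
plate_handle [([0.4183, 0.2777, 0.0045], 0.95), ([0.5597, 0.1479, 0.0081], 0.84), ([0.4242, 0.1373, 0.0065], 0.84), ([0.5479, 0.2587, 0.006], 0.78)]
borax [([0.4617, -0.3291, 0.0187], 0.61)]
turned_clamp []
cuff [([0.4791, 0.3678, 0.0226], 0.71)]
```

View pics/top0.png

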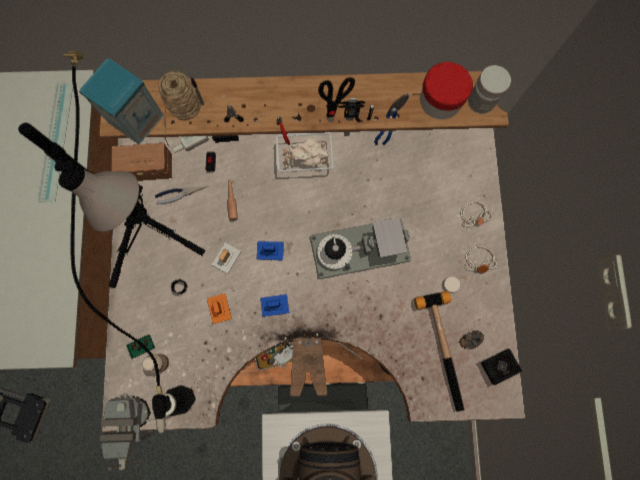

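```bash
python3 - <<'E'
from h import *
im=np.load('top0i.npy'); c=cam('top')
for X in([.5535,-.034,.07],[.577,-.175,.08]): print(proj('top',X,c))
s=np.load('side0i.npy')
a=cv2.resize(im[60:260,280:480],(600,600),interpolation=cv2.INTER_CUBIC)
save('crop0.png',a)
E
```

```text
[[333.70027365 247.78738396]]
[[389.14872519 236.35163578]]
```

The plate with the wooden handle (aluminium body) is at px (225,257). The blue and orange decoys are at (270,250), (274,305) and (219,308). The jig's wheel is at (335,250) and the table at (390,238). The turned clamp is at (233,200).

```bash
python3 - <<'E'
from h import *
im=np.load('top0i.npy'); s=np.load('side0i.npy'); c=cam('side')
u,v=proj('side',[.555,-.03,.06],c)[0].astype(int); print(u,v)
f=lambda a:cv2.resize(a,(400,400),interpolation=cv2.INTER_CUBIC)
a=np.hstack([f(im[215:285,300:370]),f(s[v-40:v+40,u-40:u+40])])
save('crop1.png',a)
d=np.load('top0.npy'); P=cloud('top',d,cam('top'))
# jig base: height 8..16mm near
m=(abs(P[...,2]-.012)<.0035)&(abs(P[...,0]-.555)<.12)&(abs(P[...,1]+.1)<.2)
r=cv2.minAreaRect(P[m][:,:2].astype(np.float32)*1000); print(r,m.sum())
z=P[...,2][(abs(P[...,0]-.45)<.05)&(abs(P[...,1]-0)<.05)]; print('bench z',np.median(z))
# handwheel top
m=(P[...,2]>.05)&(P[...,2]<.1)&(np.hypot(P[...,0]-.553,P[...,1]+.034)<.045)
print('wheel',P[m].mean(0),m.sum(),cv2.minEnclosingCircle(P[m][:,:2].astype(np.float32)*1000))
m=finder.masks_of('top','face_centre')
mm=m[0]["mask"]&(d>0); Q=P[mm]; ctr=np.median(Q,0)
Q=Q[np.abs(Q[:,2]-ctr[2])<.03]; ct=Q.mean(0); n=np.linalg.svd(Q-ct)[2][2]; n*=np.sign(n[2]); print('face',ct,n,len(Q),cv2.minAreaRect(Q[:,:2].astype(np.float32)*1000))
E
```

```text
318 233
((552.19287109375, -96.79486083984375), (229.3734588623047, 385.7632141113281), 0.46588683128356934) 1480
bench z -0.00012307231392938434
wheel [ 0.55144872 -0.03660161  0.07682592] 373 ((552.7489624023438, -36.88259506225586), 28.215795516967773)
face [ 0.57513374 -0.17509154  0.08483708] [-8.55984831e-03 -2.91899215e-04  9.99963321e-01] 988 ((576.153076171875, -175.0364227294922), (93.32803344726562, 70.76874542236328), 9.901848793029785)
```

View pics/crop1.png

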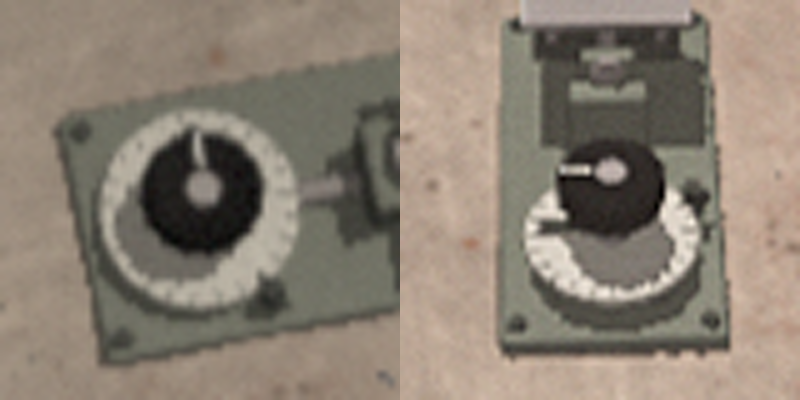

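Both crops agree. The rib and pointer run along the jig's +x, so the wheel is near 0. The clip is the dark piece at the rim, crop px (268,297), which puts it on the jig's −x/−y side. I'll work out its angle and start moving.

```bash
cat >> h.py <<'E'
def go(x,y,z=None,yaw=None,s=None):
    "print shift in tool axes (m) and turn (deg) to reach a world TCP pose"
    s=s or arm.get_state(); Rm=R.from_euler('xyz',s["ee_rot"]).as_matrix(); p=s["eef_pos"]
    d=Rm.T@(np.array([x,y,p[2] if z is None else z])-p)
    t=0 if yaw is None else -np.degrees((yaw-s["ee_rot"][2]+np.pi)%(2*np.pi)-np.pi)
    print('t',round(s["t"],2),'pos',p.round(4),'rot',s["ee_rot"].round(3),'F',s["force"].round(1),'M',s["moment"].round(2),'w',round(s["width"],4),'| shift',d.round(4),'turn',round(t,1))
E
python3 - <<'E'
from h import *
K,t,Rm=cam('top')
for u,v in((346.9,267),):
    r=Rm@np.array([(u-K[0,2])/K[0,0],(v-K[1,2])/K[1,1],1]); X=t+r*(.038-t[2])/r[2]
    dd=X[:2]-[.5527,-.0369]; a=np.arctan2(dd[1],dd[0]); print(X,np.hypot(*dd),np.degrees(a),'wheel',(.168-a)%(2*np.pi))
print(cams.camera_params('wrist'))
go(.5527,-.0369)
E
```

```text
[ 0.5083496  -0.06750664  0.038     ] 0.053886220225101984 -145.39006678306626 wheel 2.705535365058947
{'intrinsics': array([[384.72961169,   0.        , 316.46585506],
       [  0.        , 384.72961169, 240.58257891],
       [  0.        ,   0.        ,   1.        ]]), 'position': array([0.29204214, 0.61384499, 0.38355131]), 'attitude': array([ 2.83038939e+00, -2.50237410e-05, -1.89164386e+00])}
t 1.25 pos [0.2129 0.6405 0.4047] rot [ 3.142 -0.    -0.321] F [-0.5  0.2  1.1] M [ 0.03 -0.05 -0.01] w 0.0874 | shift [0.5361 0.5357 0.    ] turn 0
```

>>> play_rows --targets '[[[0.536,0.535,0,0],[0.536,0.535,0,0],[0.536,0.535,0,0],[0.536,0.535,0,0],[0.536,0.535,0,0]]]'

```text
t: 1.88
eef_pos: [0.3536, 0.3594, 0.405]
ee_rot: [-3.141, -0.0, -0.32]
force: [1.6, 0.6, 0.8]
width: 0.0877
```

>>> play_rows --targets '[[[0.318,0.314,0,0],[0.318,0.314,0,0],[0.318,0.314,0,0],[0.318,0.314,0,0],[0.318,0.314,0,0]]]'

```text
t: 2.5
eef_pos: [0.4955, 0.0809, 0.4052]
ee_rot: [-3.141, -0.001, -0.32]
force: [0.8, 1.3, 0.8]
width: 0.0878
```

```bash
python3 - <<'E'
from h import *
go(.5527,-.0369)
E
```

```text
t 2.5 pos [0.4955 0.0809 0.4052] rot [-3.141e+00 -1.000e-03 -3.200e-01] F [0.8 1.3 0.8] M [ 0.12 -0.19  0.08] w 0.0878 | shift [ 0.0914  0.0938 -0.    ] turn 0
```

>>> play_rows --targets '[[[0.03,0.094,0.02,0],[0.03,0.094,0.02,0],[0.03,0.094,0.02,0],[0.03,0.094,0.02,0]]]'

```text
t: 3.0
eef_pos: [0.4939, -0.0158, 0.3849]
ee_rot: [-3.141, -0.0, -0.321]
force: [-0.3, 0.4, -0.9]
width: 0.0876
```

```bash
python3 - <<'E'
from h import *
go(.5527,-.0369); c=cam('wrist')
im,d=cams.grab_frame('wrist'); np.savez('w1.npz',im=im,d=d,K=c[0],t=c[1],R=c[2]); save('w1.png',im)
P=cloud('wrist',d,c)
m=(P[...,2]>.06)&(P[...,2]<.1)&(np.hypot(P[...,0]-.553,P[...,1]+.037)<.04)
print('wheel',m.sum(),cv2.minEnclosingCircle(P[m][:,:2].astype(np.float32)*1000))
m=(abs(P[...,2]-.032)<.003)&(np.hypot(P[...,0]-.553,P[...,1]+.037)<.06)
print('dial',m.sum(),cv2.minEnclosingCircle(P[m][:,:2].astype(np.float32)*1000))
m=(abs(P[...,2]-.085)<.006)&(np.hypot(P[...,0]-.576,P[...,1]+.175)<.07)
print('face',m.sum(),cv2.minAreaRect(P[m][:,:2].astype(np.float32)*1000),P[m].mean(0))
print(proj('wrist',[.5527,-.0369,.076],c))
E
```

```text
t 3.0 pos [ 0.4939 -0.0158  0.3849] rot [-3.141 -0.    -0.321] F [-0.3  0.4 -0.9] M [ 0.03 -0.02 -0.02] w 0.0876 | shift [0.0625 0.0014 0.    ] turn 0
wheel 4374 ((552.9659423828125, -38.174015045166016), 28.05446434020996)
dial 5033 ((548.5050048828125, -43.04469299316406), 52.54255676269531)
face 13384 ((575.4209594726562, -176.07713317871094), (92.10624694824219, 71.04779815673828), 9.268196105957031) [ 0.56982089 -0.17354608  0.08378218]
[[318.03356358 147.46210059]]
```

View pics/w1.png

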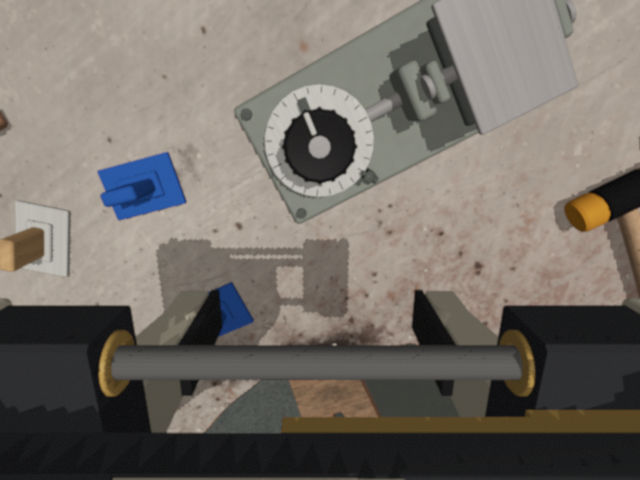

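The wrist view shows the rib and pointer at (310,122), the wheel axis near (319,147) and the clip at (368,177). The aluminium plate is at (40,240). I'll zoom in on the clip for its exact angle.

```bash
python3 - <<'E'
from h import *
z=np.load('w1.npz'); c=(z['K'],z['t'],z['R']); im=z['im']; P=cloud('wrist',z['d'],c)
ax=np.array([.553,-.038])
dd=P[...,:2]-ax; rr=np.hypot(*np.moveaxis(dd,-1,0)); g=im.astype(int).sum(-1)
a=np.degrees(np.arctan2(dd[...,1],dd[...,0]))
m=(rr>.047)&(rr<.058)&(P[...,2]>.034)&(P[...,2]<.046)
print('clip pts',m.sum(),np.median(a[m]),a[m].min(),a[m].max(),P[m].mean(0))
# dial-plane rectification: unwrap onto z=.040 plane
xs=np.linspace(-.06,.06,480); G=np.stack([ax[0]-xs[:,None]+0*xs,ax[1]-xs[None]+0*xs[:,None],np.full((480,480),.039)],-1)
uv=proj('wrist',G.reshape(-1,3),c).reshape(480,480,2).astype(np.float32)
o=cv2.remap(im,uv[...,0],uv[...,1],cv2.INTER_CUBIC); save('rect1.png',o)
go(ax[0],ax[1])
E
```

```text
clip pts 104 -140.9530213098821 -146.82104370129645 -135.2772757628388 [ 0.5138451  -0.06978357  0.03940465]
t 3.05 pos [ 0.4939 -0.0154  0.385 ] rot [-3.141e+00 -1.000e-03 -3.200e-01] F [ 0.3 -0.4  0.1] M [ 0.05  0.04 -0.02] w 0.0875 | shift [0.0632 0.0029 0.    ] turn 0
```

View pics/rect1.png

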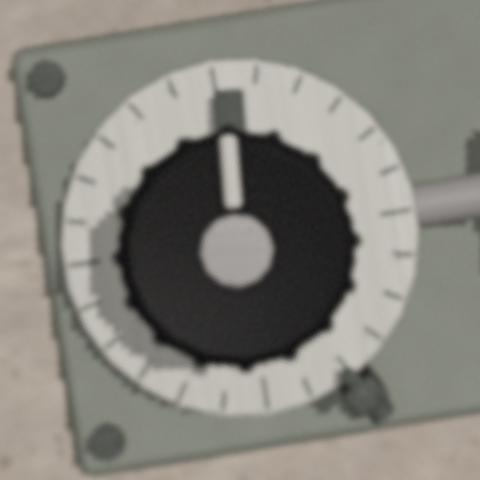

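>>> play_rows --targets '[[[0.0635,0.003,0.03,0],[0.0635,0.003,0.08,0],[0.0635,0.003,0.13,0],[0.0635,0.003,0.158,0],[0.0635,0.003,0.158,0]]]'

```text
t: 3.68
eef_pos: [0.5526, -0.0377, 0.2248]
ee_rot: [3.139, 0.004, -0.319]
force: [0.6, -0.5, 0.3]
width: 0.0879
```

>>> play_rows --targets '[[[0,0,0,0],[0,0,0,0],[0,0,0,0],[0,0,0,0]]]' --grip 140 --newtons 25

```text
t: 4.18
eef_pos: [0.5535, -0.0383, 0.2275]
ee_rot: [-3.14, -0.002, -0.321]
force: [0.2, 13.7, 1.2]
width: 0.0534
```

>>> play_rows --targets '[[[0,-0.001,0,0],[0,-0.001,0,10],[0,-0.001,0,20],[0,-0.001,0,30],[0,-0.001,0,40]]]'

```text
t: 4.8
eef_pos: [0.5534, -0.0382, 0.2275]
ee_rot: [3.142, -0.001, -1.024]
force: [-2.7, -1.0, 7.0]
width: 0.054
```

```bash
python3 - <<'E'
from h import *
go(.5535,-.038)
E
```

```text
t 4.8 pos [ 0.5534 -0.0382  0.2275] rot [ 3.142e+00 -1.000e-03 -1.024e+00] F [-2.7 -1.   7. ] M [-0.62  0.75  0.08] w 0.054 | shift [-0.0001 -0.0002 -0.    ] turn 0
```

>>> play_rows --targets '[[[0,0,0,10.6],[0,0,0,21.2],[0,0,0,31.8],[0,0,0,42.4],[0,0,0,53]]]'

```text
t: 5.42
eef_pos: [0.5529, -0.0382, 0.2274]
ee_rot: [3.141, -0.001, -1.95]
force: [-5.1, -0.6, 9.6]
width: 0.0538
```

>>> play_rows --targets '[[[0,0,0,10.6],[0,0,0,21.2],[0,0,0,31.8],[0,0,0,42.4],[0,0,0,53]]]'

```text
t: 6.05
eef_pos: [0.5525, -0.0378, 0.2274]
ee_rot: [3.141, -0.002, -2.875]
force: [-6.9, 3.8, 12.6]
width: 0.0533
```

>>> play_rows --targets '[[[0,0,0,0],[0,0,0,0],[0,0,0,0]]]' --grip 0

```text
t: 6.42
eef_pos: [0.5534, -0.0379, 0.2265]
ee_rot: [-3.142, -0.0, -2.868]
force: [0.7, -0.3, 0.7]
width: 0.078
```

>>> play_rows --targets '[[[0,0,-0.06,0],[0.0,0,-0.12,0],[-0.06,0,-0.16,0],[-0.06,0,-0.16,0]]]'

```text
t: 6.92
eef_pos: [0.6137, -0.021, 0.3895]
ee_rot: [-3.141, 0.006, -2.868]
force: [-0.3, -0.1, -1.3]
width: 0.0875
```

```bash
cat > look.py <<'E'
from h import *
import sys
n=sys.argv[1]
go(.5535,-.038); c=cam('wrist')
im,d=cams.grab_frame('wrist'); np.savez(n+'.npz',im=im,d=d,K=c[0],t=c[1],R=c[2]); save(n+'.png',im)
P=cloud('wrist',d,c); ax=np.array([.5535,-.038])
xs=np.linspace(-.06,.06,480); G=np.stack([ax[0]-xs[:,None]+0*xs,ax[1]-xs[None]+0*xs[:,None],np.full((480,480),.037)],-1)
uv=proj('wrist',G.reshape(-1,3),c).reshape(480,480,2).astype(np.float32)
save(n+'r.png',cv2.remap(im,uv[...,0],uv[...,1],cv2.INTER_CUBIC))
E
python3 look.py w2
```

```text
t 6.92 pos [ 0.6137 -0.021   0.3895] rot [-3.141  0.006 -2.868] F [-0.3 -0.1 -1.3] M [ 0.08 -0.01 -0.03] w 0.0875 | shift [ 0.0625 -0.0001 -0.0003] turn 0
```

View pics/w2r.png

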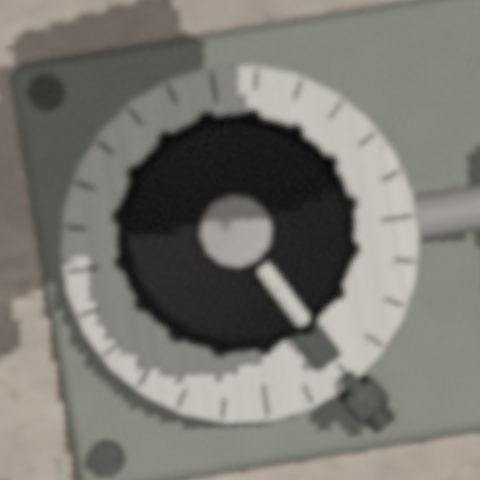

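The pointer tip is at (321,357) and the clip at (362,400), relative to dial centre (240,244). They agree to about 2.5° (1.5 mm), so the wheel is set and released. Next I'll measure the face and the plate, and check for obstacles around the plate.

```bash
python3 - <<'E'
from h import *
c=cam('top'); im,d=cams.grab_frame('top'); P=cloud('top',d,c)
for i,lab in ((finder.masks_of('top','face_centre'),'face'),):
    m=i[0]["mask"]&(d>0); Q=P[m]
    for _ in range(5):
        ct=Q.mean(0); n=np.linalg.svd(Q-ct)[2][2]; Q=Q[abs((Q-ct)@n)<.003]
    n*=np.sign(n[2]); print('face top',ct,n,len(Q),np.arccos(n[2]),np.degrees(np.arctan2(-n[1],-n[0])))
z=np.load('w2.npz'); cw=(z['K'],z['t'],z['R']); W=cloud('wrist',z['d'],cw)
# plate from top
m=(P[...,2]>.004)&(P[...,2]<.06)&(np.hypot(P[...,0]-.547,P[...,1]-.25)<.06)
lo=m&(P[...,2]<.012); hi=m&(P[...,2]>.035)
print('plate',lo.sum(),cv2.minAreaRect(P[lo][:,:2].astype(np.float32)*1000),'handle',hi.sum(),P[hi].mean(0),cv2.minAreaRect(P[hi][:,:2].astype(np.float32)*1000))
# obstacle map: max height on 5cm grid
for x in np.arange(.35,.85,.05):
    print(round(x,2),[int(1000*P[...,2][(abs(P[...,0]-x)<.025)&(abs(P[...,1]-y)<.025)].max(initial=0)) for y in np.arange(0,.6,.05)])
go(.607,.264,.385)
E
```

```text
face top [ 0.57265875 -0.16656848  0.08445446] [-0.3422674  -0.18025513  0.92215027] 366 0.3971935033150455 27.77353349951602
plate 0 ((0.0, 0.0), (0.0, 0.0), 0.0) handle 0 [nan nan nan] ((0.0, 0.0), (0.0, 0.0), 0.0)
0.35 [7, 758, 757, 749, 0, 0, 7, 8, 123, 138, 145, 179]
0.4 [8, 729, 735, 729, 676, 0, 6, 9, 7, 8, 166, 179]
0.45 [8, 683, 709, 707, 670, 0, 5, 33, 33, 6, 7, 185]
0.5 [35, 7, 678, 679, 662, 0, 4, 32, 30, 8, 34, 187]
0.55 [652, 634, 649, 651, 645, 637, 26, 397, 413, 415, 48, 189]
0.6 [655, 649, 640, 637, 632, 621, 20, 403, 433, 468, 457, 184]
0.65 [655, 645, 611, 5, 0, 0, 0, 399, 428, 582, 582, 180]
0.7 [5, 4, 7, 6, 0, 0, 0, 0, 13, 492, 579, 0]
0.75 [0, 4, 0, 3, 0, 0, 0, 0, 80, 82, 84, 178]
0.8 [0, 0, 0, 8, 0, 0, 0, 0, 84, 294, 85, 178]
t 7.08 pos [ 0.6108 -0.0217  0.3853] rot [ 3.141e+00 -2.000e-03 -2.869e+00] F [-0.2 -0.3 -0.4] M [ 0.01 -0.13  0.01] w 0.088 | shift [-0.0733  0.2761  0.0003] turn 0<stdin>:12: RuntimeWarning: Mean of empty slice.
  ret = um.true_divide(
```

```bash
python3 - <<'E'
from h import *
c=cam('top'); d=np.load('top0.npy'); P=cloud('top',d,c)
m=(P[...,2]>.003)&(P[...,2]<.07)&(np.hypot(P[...,0]-.547,P[...,1]-.25)<.05)
hi=m&(P[...,2]>.03)
print('plate',m.sum(),cv2.minAreaRect(P[m][:,:2].astype(np.float32)*1000),'handle',hi.sum(),P[hi].mean(0),cv2.minAreaRect(P[hi][:,:2].astype(np.float32)*1000))
for x in np.arange(.45,.8,.05):
    print(round(x,2),[int(1000*P[...,2][(abs(P[...,0]-x)<.025)&(abs(P[...,1]-y)<.025)].max(initial=0)) for y in np.arange(.1,.6,.05)])
c=cam('side'); d=np.load('side0.npy'); P=cloud('side',d,c)
m=(P[...,2]>.004)&(P[...,2]<.07)&(np.hypot(P[...,0]-.547,P[...,1]-.25)<.05)
hi=m&(P[...,2]>.03)
print('side plate',m.sum(),cv2.minAreaRect(P[m][:,:2].astype(np.float32)*1000),'handle',hi.sum(),P[hi].mean(0),cv2.minAreaRect(P[hi][:,:2].astype(np.float32)*1000))
for x in np.arange(.45,.8,.05):
    print(round(x,2),[int(1000*P[...,2][(abs(P[...,0]-x)<.025)&(abs(P[...,1]-y)<.025)].max(initial=0)) for y in np.arange(.1,.6,.05)])
go(.607,.264,.33)
E
```

```text
plate 500 ((545.9317626953125, 250.47427368164062), (95.51102447509766, 90.24568939208984), 33.431819915771484) handle 77 [0.54839716 0.24952431 0.04818586] ((549.0750122070312, 250.0279541015625), (13.686667442321777, 29.97964859008789), 63.113338470458984)
0.45 [52, 50, 11, 56, 46, 31, 32, 7, 7, 183]
0.5 [7, 6, 6, 13, 7, 31, 33, 7, 34, 187]
0.55 [54, 58, 11, 57, 27, 397, 414, 411, 47, 186]
0.6 [13, 15, 8, 12, 26, 406, 432, 469, 457, 184]
0.65 [9, 6, 23, 29, 6, 395, 426, 582, 582, 178]
0.7 [9, 8, 20, 25, 6, 11, 15, 495, 579, 0]
0.75 [47, 6, 7, 20, 8, 14, 77, 85, 83, 178]
side plate 516 ((549.2620849609375, 254.89590454101562), (84.15562438964844, 79.368896484375), 69.80470275878906) handle 124 [0.54852955 0.25503457 0.04536209] ((549.4196166992188, 252.77447509765625), (14.513324737548828, 29.41452407836914), 58.12535095214844)
0.45 [52, 30, 4, 52, 51, 30, 31, 4, 3, 183]
0.5 [4, 4, 4, 8, 10, 31, 31, 7, 4, 186]
0.55 [52, 54, 6, 55, 26, 393, 412, 411, 349, 185]
0.6 [8, 11, 4, 9, 22, 400, 429, 467, 457, 178]
0.65 [4, 0, 0, 3, 5, 394, 421, 580, 581, 216]
0.7 [0, 0, 0, 0, 4, 5, 4, 73, 578, 178]
0.75 [43, 0, 0, 3, 6, 3, 70, 81, 82, 177]
t 7.08 pos [ 0.6108 -0.0217  0.3853] rot [ 3.141e+00 -2.000e-03 -2.869e+00] F [-0.2 -0.3 -0.4] M [ 0.01 -0.13  0.01] w 0.088 | shift [-0.0734  0.2761  0.0553] turn 0
```

>>> play_rows --targets '[[[-0.073,0.06,0.055,0],[-0.073,0.12,0.055,0],[-0.073,0.18,0.055,0],[-0.073,0.22,0.055,0],[-0.073,0.22,0.055,0]]]'

```text
t: 7.7
eef_pos: [0.6202, 0.213, 0.3295]
ee_rot: [-3.141, -0.003, -2.865]
force: [0.8, -0.6, 0.2]
width: 0.0877
```

```bash
cat > plate.py <<'E'
from h import *
c=cam('wrist'); im,d=cams.grab_frame('wrist'); P=cloud('wrist',d,c); save('w3.png',im)
near=np.hypot(P[...,0]-.549,P[...,1]-.25)<.05
for lo,hi in((.0035,.009),(.044,.056)):
    m=near&(P[...,2]>lo)&(P[...,2]<hi)
    if m.sum()>20: print(lo,m.sum(),P[m].mean(0),cv2.minAreaRect(P[m][:,:2].astype(np.float32)*1000))
print(proj('wrist',[.549,.25,.03],c))
go(.549,.251,.195)
E
python3 plate.py
```

```text
0.0035 3991 [0.54805934 0.2483696  0.00499269] ((549.4680786132812, 249.9649658203125), (50.00590896606445, 69.88414001464844), 59.59999084472656)
0.044 909 [0.54915876 0.24938065 0.0500552 ] ((549.4749755859375, 250.06695556640625), (13.409920692443848, 29.968372344970703), 59.505516052246094)
[[394.81864179 155.46506439]]
t 7.75 pos [0.6206 0.2117 0.3299] rot [-3.141e+00 -3.000e-03 -2.866e+00] F [-0.3 -0.7 -0.7] M [ 0.09 -0.18  0.05] w 0.0873 | shift [0.0578 0.0574 0.135 ] turn 0
```

View pics/w3.png

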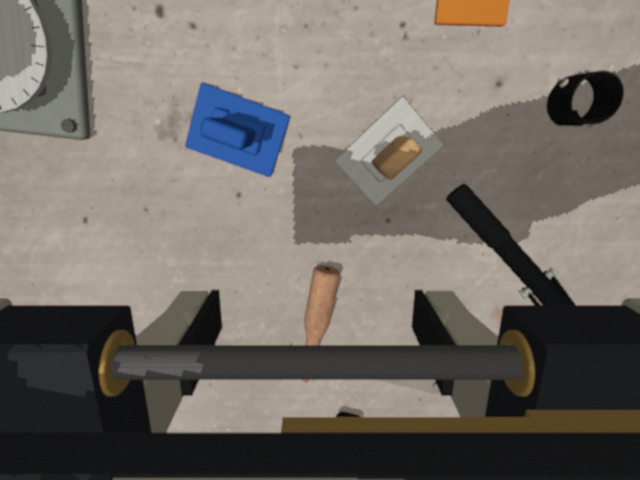

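The aluminium plate is at px (392,157), the lamp-stand leg tip at (455,190) and the clamp at (320,310). I'll check the leg's clearance before descending.

```bash
python3 - <<'E'
from h import *
c=cam('wrist'); im,d=cams.grab_frame('wrist'); P=cloud('wrist',d,c)
a=np.radians(59.6); J=np.array([np.cos(a),np.sin(a)]); L=np.array([-J[1],J[0]])
for u,v in((455,190),(462,190),(470,210),(452,197),(480,222),(500,240),(520,262),(540,280)):
    p=P[v,u]; e=p[:2]-[.5495,.25]; print((u,v),p.round(3),'along jaw',round(float(e@J),3),'across',round(float(e@L),3))
go(.5495,.250,.30,np.radians(149.6))
E
```

```text
(455, 190) [0.562 0.307 0.011] along jaw 0.056 across 0.018
(462, 190) [0.56  0.309 0.018] along jaw 0.057 across 0.021
(470, 210) [0.573 0.319 0.022] along jaw 0.072 across 0.015
(452, 197) [0.568 0.305 0.015] along jaw 0.057 across 0.012
(480, 222) [0.579 0.329 0.025] along jaw 0.083 across 0.014
(500, 240) [0.587 0.346 0.032] along jaw 0.102 across 0.016
(520, 262) [0.598 0.366 0.035] along jaw 0.125 across 0.016
(540, 280) [0.606 0.383 0.041] along jaw 0.143 across 0.018
t 7.8 pos [0.6211 0.2104 0.3302] rot [-3.141e+00 -3.000e-03 -2.867e+00] F [-0.1 -0.5 -0.8] M [ 0.06 -0.17  0.02] w 0.0877 | shift [0.0581 0.0576 0.0303] turn 46.1
```

>>> play_rows --targets '[[[0.02,0.02,0.03,10],[0.04,0.04,0.03,20],[0.058,0.0575,0.03,30],[0.058,0.0575,0.03,40],[0.058,0.0575,0.03,46.1]]]' --grip 128

```text
t: 8.43
eef_pos: [0.5506, 0.2478, 0.3014]
ee_rot: [-3.141, -0.0, 2.604]
force: [0.4, -0.3, 0.5]
width: 0.0456
```

```bash
python3 - <<'E'
from h import *
go(.5495,.250,.195,np.radians(149.6))
E
```

```text
t 8.43 pos [0.5506 0.2478 0.3014] rot [-3.141 -0.     2.604] F [ 0.4 -0.3  0.5] M [ 0.   -0.2  -0.02] w 0.0456 | shift [0.002  0.0014 0.1064] turn -0.4
```

>>> play_rows --targets '[[[0.001,0.0005,0,0],[0.001,0.0005,0.04,0],[0.001,0.0005,0.08,0],[0.001,0.0005,0.09,0],[0.001,0.0005,0.09,0]]]'

```text
t: 9.05
eef_pos: [0.5505, 0.2501, 0.2116]
ee_rot: [-3.14, -0.0, 2.61]
force: [0.4, -0.5, 0.9]
width: 0.0436
```

```bash
python3 - <<'E'
from h import *
go(.5495,.250,.195,np.radians(149.6))
E
```

```text
t 9.05 pos [0.5505 0.2501 0.2116] rot [-3.14 -0.    2.61] F [ 0.4 -0.5  0.9] M [-0.03 -0.22  0.02] w 0.0436 | shift [ 0.0008 -0.0006  0.0166] turn -0.0
```

>>> play_rows --targets '[[[0.0008,-0.0005,0.0165,0],[0.0008,-0.0005,0.0165,0],[0.0008,-0.0005,0.0165,0]]]'

```text
t: 9.43
eef_pos: [0.5495, 0.2507, 0.1957]
ee_rot: [3.141, 0.0, 2.61]
force: [0.3, 1.1, 0.3]
width: 0.0436
```

>>> play_rows --targets '[[[0,0,0,0],[0,0,0,0],[0,0,0,0],[0,0,0,0],[0,0,0,0]]]' --grip 255 --newtons 15

```text
t: 10.05
eef_pos: [0.5494, 0.2507, 0.1953]
ee_rot: [3.141, 0.0, 2.61]
force: [-0.1, 0.5, 0.6]
width: 0.0128
```

>>> play_rows --targets '[[[0,0,-0.02,0],[0,0,-0.05,0],[0,0,-0.08,0],[0,0,-0.09,0],[0,0,-0.09,0]]]'

```text
t: 10.68
eef_pos: [0.5492, 0.2505, 0.2851]
ee_rot: [3.141, -0.0, 2.609]
force: [0.1, -0.7, -1.8]
width: 0.0128
```

```bash
python3 - <<'E'
from h import *
go(.5754,-.176,.33,np.radians(-170.7))
E
```

```text
t 10.68 pos [0.5492 0.2505 0.2851] rot [ 3.141 -0.     2.609] F [ 0.1 -0.7 -1.8] M [ 0.   -0.13 -0.02] w 0.0128 | shift [-0.239  -0.3542 -0.0451] turn -39.8
```

```bash
cat > face.py <<'E'
from h import *
def fit(P,lab):
    h=np.array([.5755,-.176]); a=np.radians(9.3); X=np.array([np.cos(a),np.sin(a)]); Y=np.array([-X[1],X[0]])
    e=P[...,:2]-h; u,v=e@X,e@Y
    m=(abs(u+.006)<.038)&(abs(v)<.030)&(abs(P[...,2]-.084-.33*(u+.006))<.010); Q=P[m]
    if len(Q)<50: print(lab,'few',len(Q)); return
    for _ in range(5):
        ct=Q.mean(0); n=np.linalg.svd(Q-ct,full_matrices=False)[2][2]; Q=Q[abs((Q-ct)@n)<.003]
    n*=np.sign(n[2]); 
    # big region for outline
    m=(abs(u)<.07)&(abs(v)<.06)&(abs((P-ct)@n)<.0035); o=cv2.minAreaRect(P[m][:,:2].astype(np.float32)*1000)
    f=h-.020*np.sin(np.arccos(n[2]))*X; z=ct[2]-((f-ct[:2])@n[:2])/n[2]
    print(lab,len(Q),'n',n.round(4),'tilt',np.arccos(n[2]).round(4),'updir',np.degrees(np.arctan2(-n[1],-n[0])).round(1),'z at fc',f.round(4),z.round(4),o)
if __name__=='__main__':
    for n in('top','side'):
        c=cam(n); im,d=cams.grab_frame(n); fit(cloud(n,d,c),n); np.savez(n+'1.npz',im=im,d=d)
    z=np.load('w2.npz'); fit(cloud('wrist',z['d'],(z['K'],z['t'],z['R'])),'w2')
E
python3 face.py
```

```text
top 557 n [-0.3102 -0.0549  0.9491] tilt 0.3205 updir 10.0 z at fc [ 0.5693 -0.177 ] 0.0835 ((570.8233032226562, -176.13995361328125), (87.80582427978516, 70.23343658447266), 9.625)
side few 0
w2 9844 n [-0.3114 -0.0507  0.9489] tilt 0.321 updir 9.2 z at fc [ 0.5693 -0.177 ] 0.0829 ((570.2918090820312, -177.266357421875), (88.00007629394531, 71.85039520263672), 9.414055824279785)
```

>>> play_rows --targets '[[[-0.02,-0.04,-0.045,-8],[-0.05,-0.09,-0.045,-16],[-0.08,-0.13,-0.045,-24],[-0.11,-0.17,-0.045,-32],[-0.14,-0.21,-0.045,-40]]]'

```text
t: 11.4
eef_pos: [0.5631, -0.003, 0.3288]
ee_rot: [-3.141, -0.002, -2.971]
force: [0.8, 0.1, -2.6]
width: 0.013
```

```bash
python3 - <<'E'
from h import *
go(.570,-.1768,.31,np.radians(-170.6))
E
```

```text
t 11.4 pos [ 0.5631 -0.003   0.3288] rot [-3.141e+00 -2.000e-03 -2.971e+00] F [ 0.8  0.1 -2.6] M [ 0.09 -0.32  0.01] w 0.013 | shift [ 0.0228 -0.1724  0.0189] turn 0.4
```

>>> play_rows --targets '[[[0.02,-0.06,0,0.2],[0.0228,-0.12,0,0.2],[0.0228,-0.165,0,0.4],[0.0228,-0.172,0,0.4],[0.0228,-0.172,0,0.4]]]'

```text
t: 12.02
eef_pos: [0.5691, -0.1752, 0.3287]
ee_rot: [3.141, -0.002, -2.984]
force: [-0.5, 0.3, -1.8]
width: 0.0128
```

```bash
python3 - <<'E'
from h import *
go(.570,-.1768,.31,np.radians(-170.6))
im,d=cams.grab_frame('side'); c=cam('side'); u,v=proj('side',[.57,-.176,.12],c)[0].astype(int)
save('side2.png',cv2.resize(im[v-60:v+60,u-80:u+80],(640,480),interpolation=cv2.INTER_CUBIC))
# visible plate side edge points
P=cloud('side',d,c); m=finder.masks_of('side','plate'); print([(x['score'],P[x['mask']].mean(0).round(3)) for x in m][:4])
E
```

```text
t 12.03 pos [ 0.5691 -0.1752  0.3287] rot [ 3.141e+00 -2.000e-03 -2.984e+00] F [-0.5  0.3 -1.8] M [ 0.1  -0.15 -0.01] w 0.0128 | shift [-0.0007 -0.0017  0.0187] turn -0.4
[(0.84, array([0.422, 0.134, 0.016])), (0.75, array([ 0.566, -0.16 ,  0.139])), (0.66, array([0.564, 0.14 , 0.014])), (0.58, array([0.416, 0.276, 0.017]))]
```

View pics/side2.png

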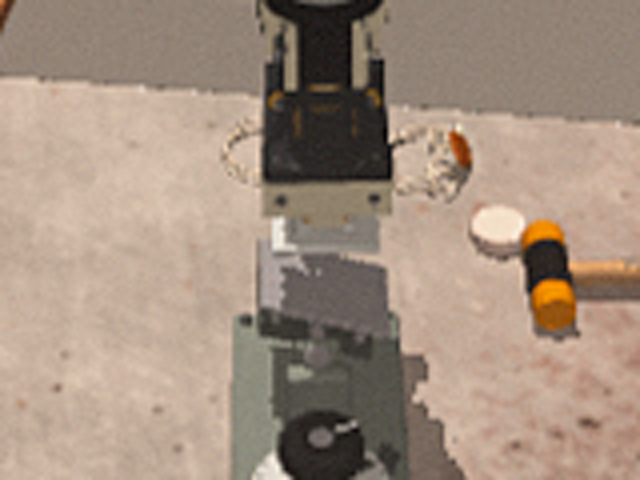

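The plate hangs level above the table. I'll lower the grip force, go to just above first contact on the upper edge, and then feel for it.

>>> play_rows --targets '[[[-0.001,-0.0015,0.01,0],[-0.002,-0.0015,0.02,0],[-0.0045,-0.0015,0.03,0],[-0.0045,-0.0015,0.034,0],[-0.0045,-0.0015,0.034,0]]]' --newtons 8

```text
t: 12.75
eef_pos: [0.5741, -0.1755, 0.2957]
ee_rot: [3.142, -0.001, -2.982]
force: [0.7, -0.3, -1.4]
width: 0.0133
```

>>> play_rows --targets '[[[-0.0003,0,0.001,0],[-0.0006,0,0.002,0],[-0.0009,0,0.003,0],[-0.0009,0,0.003,0]]]'

```text
t: 13.25
eef_pos: [0.575, -0.1755, 0.2932]
ee_rot: [-3.142, 0.0, -2.982]
force: [0.2, -0.1, -1.8]
width: 0.0132
```

```bash
cat > st.py <<'E'
from h import *
fc=np.array([.570,-.1768,.0837]); a=np.radians(9.4); t=.321
X=np.array([np.cos(t)*np.cos(a),np.cos(t)*np.sin(a),np.sin(t)]); Y=np.array([-np.sin(a),np.cos(a),0]); N=np.cross(X,Y)
def st(s=None):
    s=s or arm.get_state(); Rm=R.from_euler('xyz',s["ee_rot"]).as_matrix(); g=s["eef_pos"]+.159*Rm[:,2]
    e=g-fc; F=s["force"]
    print('t',round(s["t"],2),'grasp in face frame mm',(1000*np.array([e@X,e@Y,e@N])).round(1),'F face frame',np.array([F@X,F@Y,F@N]).round(1),'M',s["moment"].round(2),'w',round(s["width"],4),'yaw',np.degrees(s["ee_rot"][2]).round(1))
if __name__=='__main__': st()
E
python3 st.py
```

```text
t 13.25 grasp in face frame mm [20.8  0.5 46.3] F face frame [-0.4 -0.2 -1.8] M [ 0.11 -0.12  0.05] w 0.0132 yaw -170.9
```

>>> play_rows --targets '[[[-0.0003,0,0.001,0],[-0.0006,0,0.002,0],[-0.0009,0,0.003,0],[-0.0009,0,0.003,0]]]'

```text
t: 13.75
eef_pos: [0.5759, -0.1753, 0.2904]
ee_rot: [-3.141, 0.0, -2.982]
force: [-2.4, -0.6, 2.8]
width: 0.013
```

```bash
python3 st.py
```

```text
t 13.75 grasp in face frame mm [20.9  0.4 43.4] F face frame [-1.4 -0.2  3.5] M [0.16 0.39 0.02] w 0.013 yaw -170.9
```

>>> play_rows --targets '[[[0.0018,0,0.0013,0],[0.0036,0,0.0026,0],[0.0054,0,0.004,0],[0.0072,0,0.0054,0],[0.0088,0,0.0068,0]]]'

```text
t: 14.38
eef_pos: [0.5673, -0.1767, 0.2833]
ee_rot: [-3.142, 0.0, -2.982]
force: [0.7, 0.5, 1.5]
width: 0.0129
```

```bash
python3 st.py
```

```text
t 14.38 grasp in face frame mm [10.3  0.5 39.3] F face frame [1.2 0.4 1.2] M [ 0.1 -0.5 -0. ] w 0.0129 yaw -170.9
```

>>> play_rows --targets '[[[0.0018,0,0.0013,0],[0.0036,0,0.0026,0],[0.0054,0,0.004,0],[0.0072,0,0.0053,0],[0.0087,0,0.0064,0]]]'

```text
t: 15.0
eef_pos: [0.5585, -0.1781, 0.2769]
ee_rot: [-3.142, -0.0, -2.982]
force: [1.0, 0.5, 0.6]
width: 0.0131
```

>>> play_rows --targets '[[[-0.0003,0,0.001,0],[-0.0003,0,0.001,0],[-0.0003,0,0.001,0]]]'

```text
t: 15.38
eef_pos: [0.5587, -0.178, 0.2758]
ee_rot: [3.141, -0.001, -2.983]
force: [-0.8, -0.5, 1.1]
width: 0.0134
```

```bash
python3 st.py
```

```text
t 15.38 grasp in face frame mm [-0.5  0.6 35.1] F face frame [-0.5 -0.3  1.3] M [-0.02  0.33  0.01] w 0.0134 yaw -170.9
```

>>> play_rows --targets '[[[0,0,0,0],[0,0,0,0],[-0.0004,0,0.0012,0],[-0.0008,0,0.0025,0],[-0.0013,0,0.0038,0]]]' --newtons 22

```text
t: 16.0
eef_pos: [0.5599, -0.1779, 0.2721]
ee_rot: [3.142, -0.001, -2.982]
force: [-4.7, -0.7, 5.5]
width: 0.0133
```

```bash
python3 st.py
```

```text
t 16.0 grasp in face frame mm [-0.4  0.6 31.2] F face frame [-2.8  0.   6.7] M [0.1  1.48 0.  ] w 0.0133 yaw -170.9
```

>>> play_rows --targets '[[[-0.0002,0,0.0007,0],[-0.0005,0,0.0014,0],[-0.0005,0,0.0014,0],[-0.0005,0,0.0014,0]]]'

```text
t: 16.5
eef_pos: [0.5603, -0.1778, 0.271]
ee_rot: [3.142, -0.001, -2.982]
force: [-5.4, -0.5, 6.8]
width: 0.0127
```

```bash
python3 - <<'E'
from st import *
st()
for n in('side','wrist','top'):
    c=cam(n); im,d=cams.grab_frame(n); P=cloud(n,d,c); e=P-fc; x,y,z=e@X,e@Y,e@N
    np.savez(n+'F.npz',im=im,d=d)
    b=(abs(x)<.05)&(abs(y)<.038)&(abs(z)<.012)
    # plate top expected z ~ 0 (6mm thick, 6mm sunk); bare face expected z ~ -6
    for lab,m in(('plate',b&(abs(x)<.033)&(abs(y)<.023)&(abs(z)<.005)),('bare',b&(((abs(x)>.038)&(abs(x)<.044))|((abs(y)>.028)&(abs(y)<.034)))&(z<-.002))):
        Q=P[m]
        if len(Q)<40: print(n,lab,len(Q)); continue
        for _ in range(5):
            ct=Q.mean(0); nn=np.linalg.svd(Q-ct,full_matrices=False)[2][2]; Q=Q[abs((Q-ct)@nn)<.0025]
        nn*=np.sign(nn[2]); print(n,lab,len(Q),'normal in face frame',np.array([nn@X,nn@Y,nn@N]).round(3),'z mm',(1000*((ct-fc)@N)).round(1), 'ctr',(1000*(ct-fc)@X).round(1),(1000*(ct-fc)@Y).round(1))
im=np.load('sideF.npz')['im']; c=cam('side'); u,v=proj('side',[.57,-.176,.09],c)[0].astype(int)
A=cv2.resize(im[v-45:v+45,u-50:u+50],(500,450),interpolation=cv2.INTER_CUBIC)
W=cv2.resize(np.load('wristF.npz')['im'],(300,225)); 
W=np.vstack([W,np.zeros((225,300,3),np.uint8)]); save('fin1.png',np.hstack([A,W]))
E
```

```text
t 16.5 grasp in face frame mm [-0.4  0.6 29.9] F face frame [-3.   0.4  8.1] M [0.16 1.74 0.02] w 0.0127 yaw -170.9
side plate 75 normal in face frame [-0.003 -0.042  0.999] z mm -0.1 ctr -3.0 12.9
side bare 97 normal in face frame [-0.004 -0.012  1.   ] z mm -6.4 ctr 0.4 17.1
wrist plate 3231 normal in face frame [0.004 0.001 1.   ] z mm -0.5 ctr -20.5 -0.1
wrist bare 3883 normal in face frame [0.001 0.001 1.   ] z mm -6.5 ctr -20.6 -0.1
top plate 15
top bare 60 normal in face frame [-0.003 -0.007  1.   ] z mm -6.6 ctr -26.8 9.1
```

View pics/fin1.png

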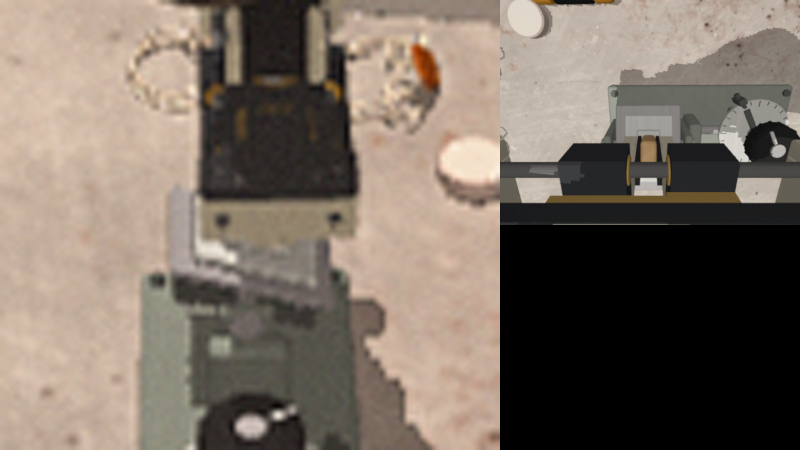

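The plate lies flush: its normal is within 0.005 rad of the bare face. The face is sunk about 6.5 mm. One last check on centring and on the pointer.

```bash
python3 - <<'E'
from st import *
st(); c=cam('wrist'); im,d=cams.grab_frame('wrist'); P=cloud('wrist',d,c); e=P-fc; x,y,z=e@X,e@Y,e@N
m=(abs(z+.0005)<.002)&(abs(x)<.05)&(abs(y)<.035); q=np.c_[x[m],y[m]]*1000
print('plate top x lo',np.percentile(q[:,0],.5).round(1),'y',np.percentile(q[q[:,0]<-15][:,1],[.5,99.5]).round(1))
k=q[q[:,0]<-15]; ys=np.arange(-22,23,4); lo=[k[abs(k[:,1]-v)<2][:,0].min() for v in ys]
print('edge slope deg',np.degrees(np.arctan(np.polyfit(ys,lo,1)[0])).round(1))
ax=np.array([.5535,-.038]); G=np.linspace(-.06,.06,400)
G=np.stack([ax[0]-G[:,None]+0*G,ax[1]-G[None]+0*G[:,None],np.full((400,400),.037)],-1)
uv=proj('wrist',G.reshape(-1,3),c).reshape(400,400,2).astype(np.float32)
save('ptr.png',cv2.remap(im,uv[...,0],uv[...,1],cv2.INTER_CUBIC))
E
```

```text
t 16.65 grasp in face frame mm [-0.5  0.6 29.9] F face frame [-2.5  0.6  7.9] M [0.17 1.74 0.03] w 0.0126 yaw -170.9
plate top x lo -35.6 y [-24.4  25.1]
edge slope deg 0.3
```

View pics/ptr.png

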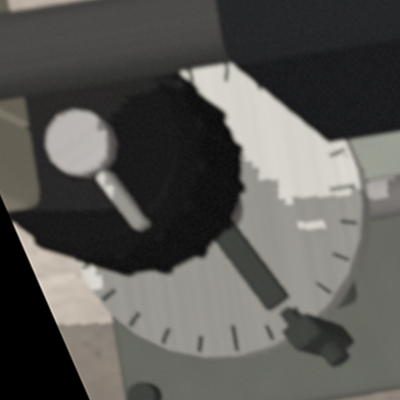

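The pointer tip at (275,300) faces the clip's beak at (288,312), with an offset of about 1–2 mm. Everything checks out, so I'm handing in.

```bash
python3 -c "
from station import job_done
print(job_done())"
```

```text
the job is handed in; nothing more can be done
None
```

I turned the handwheel about 146° clockwise in one grasp and let go. I then lifted the aluminium plate by its wooden handle, let it pivot in a light grip against the raised edge until it lay flush, and pressed it in. The job was handed in at about 16.7 s with the handle still gripped and the plate held down. `job_done()` gives no verdict.

| Check | Reading | Limit |
|---|---|---|
| Pointer to clip | about 1–2 mm off, judged by eye in the last picture | 7.5 mm |
| Plate against face (wrist camera) | within 0.005 rad | 0.04 rad |
| Plate centre | within about 1 mm both ways | 14 mm along, 12 mm across |
| Plate long side against slope | about 0.3° off | 11° |
| Face sunk | about 6.5 mm | 3–10 mm |
| Push on the face | about 10 N (force reading less the lifted weight), against 11.4 N from the spring rate at 6.5 mm | 4–22 N |

- **Weak or disagreeing readings:** The side camera's fit of the plate top gave 0.042 rad, from only 75 pixels in a narrow strip. I trusted the wrist camera's fit instead, which had over 3,000. The top camera saw too little of the plate to measure it.
- **Not measured at the end:** I did not re-measure the borax, clamp and cuff. No move was planned near them.

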